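Indentation test with slotted masses

TASK

Make an indentation test on the strip in the dead-weight tester: reach through the round hole in the guard plate and turn the recessed knob fully clockwise to lift the indenter, then slide every slotted mass lying on the bench sideways onto the tester's stem, down flat on the pan or on the mass beneath, large ones under small ones, each slot turned at least a quarter turn away from the slot just beneath. When all are on, turn the knob fully back to lower the load onto the strip, leave it there for five seconds, then turn the knob fully clockwise again to lift it, leaving the masses on the stem. Leave the other things on the bench where they are.

Things in the scene. Friction and masses are not known exactly. Their poses are not given: they have to be found in the camera images.
- tester: dead-weight indentation tester, fixed: blue base 260 x 340 x 35 mm, origin at its underside, own -x its front. Spindle at own (0, 90) mm over an anvil with a brass strip; column at own (85, 90), lower than the pan. Knob housing 124 x 124 mm at own (-45, -85): a level aluminium guard plate 4 mm thick, top face 77 mm above the bench, with a round hole 85 mm across centred over the knob.
- lift_knob (a joint): angle of the recessed lift knob, rad: 0 (stop) = fully anticlockwise, indenter down on the strip; 1.4 (stop) = fully clockwise seen from above, indenter, pan and stem lifted 6 mm. Starts between 0 and 0.3. Stiff, about 0.15 N m; it stays where it is left.
- knob_grip (a point): on the knob's vertical axis, near mid height of its black bar grip, 44 mm long, 12 mm wide, 20 mm high; this point is 8 mm below the bar's top and 22 mm below the guard plate's top face. The bar runs along this point's own x, which turns with the knob. Only fingers nearly closed fit through the 85 mm hole.
- pan (a point): centre of the pan's top face, on the stem's axis, 131 mm above the bench with the indenter down; goes up and down with it. Pan: disc 60 mm across. The vertical stem above it is 8 mm thick and 50 mm long, topped by a round head 22 mm across and 6 mm high, too wide for the slots; nothing stands above it.
- big1_c (a point): centre (half-way up) of a large steel slotted mass: flat disc 64 mm across, 8 mm thick, about 190 g, lying on the bench. A slot 13 mm wide runs from its centre out through the rim at own +x; the slot's round end is concentric with the disc. Two flats 56 mm apart on the rim at own +y and -y, parallel to the slot, to hold it by. May be absent.
- big2_c (a point): centre (half-way up) of a large steel slotted mass: flat disc 64 mm across, 8 mm thick, about 190 g, lying on the bench. A slot 13 mm wide runs from its centre out through the rim at own +x; the slot's round end is concentric with the disc. Two flats 56 mm apart on the rim at own +y and -y, parallel to the slot, to hold it by. May be absent.
- big3_c (a point): centre (half-way up) of a large steel slotted mass: flat disc 64 mm across, 8 mm thick, about 190 g, lying on the bench. A slot 13 mm wide runs from its centre out through the rim at own +x; the slot's round end is concentric with the disc. Two flats 56 mm apart on the rim at own +y and -y, parallel to the slot, to hold it by. May be absent.
- small1_c (a point): centre (half-way up) of a small steel slotted mass: flat disc 48 mm across, 8 mm thick, about 100 g, lying on the bench. A slot 13 mm wide runs from its centre out through the rim at own +x; the slot's round end is concentric with the disc. Two flats 40 mm apart on the rim at own +y and -y, parallel to the slot, to hold it by. May be absent.
- small2_c (a point): centre (half-way up) of a small steel slotted mass: flat disc 48 mm across, 8 mm thick, about 100 g, lying on the bench. A slot 13 mm wide runs from its centre out through the rim at own +x; the slot's round end is concentric with the disc. Two flats 40 mm apart on the rim at own +y and -y, parallel to the slot, to hold it by. May be absent.
- big1_slot (a point): point in the middle of the slot of big1, 20 mm from the disc's centre towards the slot's mouth, half-way up
- big2_slot (a point): point in the middle of the slot of big2, 20 mm from the disc's centre towards the slot's mouth, half-way up
- big3_slot (a point): point in the middle of the slot of big3, 20 mm from the disc's centre towards the slot's mouth, half-way up
- small1_slot (a point): point in the middle of the slot of small1, 20 mm from the disc's centre towards the slot's mouth, half-way up
- small2_slot (a point): point in the middle of the slot of small2, 20 mm from the disc's centre towards the slot's mouth, half-way up
- bearing: plain steel ball-bearing ring without slot, 62 mm outside, 16 mm high, lying on the bench; leave alone. Origin at its underside
- tape_roll: roll of pale masking tape, 92 mm across, 24 mm high; leave alone. Origin at its underside
- washer: dark closed washer, 48 mm across, 6 mm high, no slot; leave alone. Origin at its underside
- grease_tin: small steel tin, 70 mm across, 60 mm high; leave alone. Origin at its underside
- die_block: dark steel die block 50 x 70 x 30 mm; leave alone. Origin at its underside
- wrench: wrench lying on the bench; leave alone
- screwdriver: screwdriver lying on the bench; leave alone
Things that resemble listed ones, but are neither listed nor needed, are in the scene too. What is shaped like the part that bears big2_c but blue, green or turquoise is not meant.

How it is judged:
On the way, in this order (a step that is already met when the one before it is completed fails the run):
1. the indenter is lifted: knob fully clockwise (value of joint lift_knob above 1.25 rad), for 0.2 s.
2. every mass on the bench is on the stem, flat, home and let go, large under small, slots turned away, with the indenter still lifted (value of joint lift_knob above 1.25 rad and horizontal distance between each of big1_c, big2_c, big3_c, small1_c, small2_c and pan below 0.006 m and z of big1_c in the frame of pan between 0 and 0.044 m and angle between the z axis of each of big1_c, big2_c, big3_c, small1_c, small2_c and the z axis of pan, either way round below 0.08 rad and contact force between each of big1, big2, big3, small1, small2 and the fingers below 0.05 N and z of big2_c in the frame of pan between 0 and 0.044 m and z of big3_c in the frame of pan between 0 and 0.044 m and z of small1_c in the frame of pan between 0 and 0.044 m and z of small2_c in the frame of pan between 0 and 0.044 m and (z of big2_c in the frame of big1_c above 0.012 m or z of big2_c in the frame of big1_c below -0.012 m or horizontal distance between big1_slot and big2_slot above 0.02 m) and (z of big3_c in the frame of big1_c above 0.012 m or z of big3_c in the frame of big1_c below -0.012 m or horizontal distance between big1_slot and big3_slot above 0.02 m) and (z of small1_c in the frame of big1_c above 0.012 m or z of small1_c in the frame of big1_c below -0.012 m or horizontal distance between big1_slot and small1_slot above 0.02 m) and (z of small2_c in the frame of big1_c above 0.012 m or z of small2_c in the frame of big1_c below -0.012 m or horizontal distance between big1_slot and small2_slot above 0.02 m) and (z of big3_c in the frame of big2_c above 0.012 m or z of big3_c in the frame of big2_c below -0.012 m or horizontal distance between big2_slot and big3_slot above 0.02 m) and (z of small1_c in the frame of big2_c above 0.012 m or z of small1_c in the frame of big2_c below -0.012 m or horizontal distance between big2_slot and small1_slot above 0.02 m) and (z of small2_c in the frame of big2_c above 0.012 m or z of small2_c in the frame of big2_c below -0.012 m or horizontal distance between big2_slot and small2_slot above 0.02 m) and (z of small1_c in the frame of big3_c above 0.012 m or z of small1_c in the frame of big3_c below -0.012 m or horizontal distance between big3_slot and small1_slot above 0.02 m) and (z of small2_c in the frame of big3_c above 0.012 m or z of small2_c in the frame of big3_c below -0.012 m or horizontal distance between big3_slot and small2_slot above 0.02 m) and (z of small2_c in the frame of small1_c above 0.012 m or z of small2_c in the frame of small1_c below -0.012 m or horizontal distance between small1_slot and small2_slot above 0.02 m) and z of each of small1_c, small2_c in the frame of big1_c above 0.004 m and z of each of small1_c, small2_c in the frame of big2_c above 0.004 m and z of each of small1_c, small2_c in the frame of big3_c above 0.004 m), for 0.3 s.
3. the load is lowered onto the strip and left there: knob fully back for at least 4 s (value of joint lift_knob below 0.12 rad and horizontal distance between each of big1_c, big2_c, big3_c, small1_c, small2_c and pan below 0.006 m and z of big1_c in the frame of pan between 0 and 0.044 m and angle between the z axis of each of big1_c, big2_c, big3_c, small1_c, small2_c and the z axis of pan, either way round below 0.08 rad and contact force between each of big1, big2, big3, small1, small2 and the fingers below 0.05 N and z of big2_c in the frame of pan between 0 and 0.044 m and z of big3_c in the frame of pan between 0 and 0.044 m and z of small1_c in the frame of pan between 0 and 0.044 m and z of small2_c in the frame of pan between 0 and 0.044 m and (z of big2_c in the frame of big1_c above 0.012 m or z of big2_c in the frame of big1_c below -0.012 m or horizontal distance between big1_slot and big2_slot above 0.02 m) and (z of big3_c in the frame of big1_c above 0.012 m or z of big3_c in the frame of big1_c below -0.012 m or horizontal distance between big1_slot and big3_slot above 0.02 m) and (z of small1_c in the frame of big1_c above 0.012 m or z of small1_c in the frame of big1_c below -0.012 m or horizontal distance between big1_slot and small1_slot above 0.02 m) and (z of small2_c in the frame of big1_c above 0.012 m or z of small2_c in the frame of big1_c below -0.012 m or horizontal distance between big1_slot and small2_slot above 0.02 m) and (z of big3_c in the frame of big2_c above 0.012 m or z of big3_c in the frame of big2_c below -0.012 m or horizontal distance between big2_slot and big3_slot above 0.02 m) and (z of small1_c in the frame of big2_c above 0.012 m or z of small1_c in the frame of big2_c below -0.012 m or horizontal distance between big2_slot and small1_slot above 0.02 m) and (z of small2_c in the frame of big2_c above 0.012 m or z of small2_c in the frame of big2_c below -0.012 m or horizontal distance between big2_slot and small2_slot above 0.02 m) and (z of small1_c in the frame of big3_c above 0.012 m or z of small1_c in the frame of big3_c below -0.012 m or horizontal distance between big3_slot and small1_slot above 0.02 m) and (z of small2_c in the frame of big3_c above 0.012 m or z of small2_c in the frame of big3_c below -0.012 m or horizontal distance between big3_slot and small2_slot above 0.02 m) and (z of small2_c in the frame of small1_c above 0.012 m or z of small2_c in the frame of small1_c below -0.012 m or horizontal distance between small1_slot and small2_slot above 0.02 m) and z of each of small1_c, small2_c in the frame of big1_c above 0.004 m and z of each of small1_c, small2_c in the frame of big2_c above 0.004 m and z of each of small1_c, small2_c in the frame of big3_c above 0.004 m), for 4 s.
4. the load is lifted again: knob fully clockwise (value of joint lift_knob above 1.25 rad), for 0.2 s.
At the end, for the whole second after the job is handed in: The knob is fully clockwise (above 1.25 rad), every mass present is at rest on the stem with its centre within 6 mm of the stem's axis, flat within 0.08 rad, large ones below small ones, and each slot points at least 60 degrees away from that of the mass just beneath (all of step 2 and linear speed of each of big1, big2, big3, small1, small2 below 0.03 m/s); the robot touches nothing.
It fails at once if one of the other things on the bench (bearing, tape roll, washer, tin, die block, wrench, screwdriver) is moved by more than 50 mm (distance of any of bearing, tape_roll, washer, grease_tin, die_block, wrench, screwdriver from where it was at the start of the episode above 0.05 m).
Of big1, big2, big3, small1, small2 only 3 to 5 are there at a start; the rules pass over those that are not, and their reading is None.
At some moment in a run one of small1, small2 may be knocked a few centimetres aside while the robot is not near it.
Once in a run the grip may slacken for a moment while it holds something.
It also fails if it takes over 210 s, if anything falls off the work surface, if the arm or the gripper's body presses on something with over 40 N, if the wrist force passes 120 N, or if a joint passes its speed limit or range.

ROBOT

A 6-joint arm with a two-finger parallel gripper is mounted at the origin on the work surface. World frame = base frame: x ahead of the robot, y to its left, z up, the work surface at z = 0. Lengths are in m, angles in rad, forces in N, time in s.
With the tool pointing down it reaches from about 0.275 to 0.825 m from the base axis. Payload 4.9 kg.
Tool frame: the origin (TCP) lies midway between the tips of the shut fingers; the grasp point (between the pads) lies 19 mm behind it (bot.grip_depth is the distance from the TCP to the grasp point, in m); z points along the fingers, y is the line along which they close (so a half turn about z gives the same grasp; the last joint's range is limited). The gripper opens to 85 mm and grips with 20 to 120 N. Pads are 22 mm wide; open, the fingers measure 114 mm over their backs; the gripper's body (76 mm by 85 mm) begins 54 mm behind the grasp point. The pads swing forward as they close: fully open they stand 13 mm farther back than shut.
Start: joints at [1.105, 0.326, -0.193, 1.052, 0, 1.437], TCP at [0.179, 0.52, 0.231] pointing down, gripper open.
Joint ranges: [-2.65, 2.65], [-0.97, 1.79], [-1.3, 1.35], [-1.93, 2.1], [-1.47, 1.37], [-3.14, 3.14]. Speed limits (rad/s): [2.57, 2.57, 3.14, 3.14, 3.14, 3.14].

INTERFACE

Orientations are given as a unit quaternion [w, x, y, z].
In Python, from cell import bot gives the robot as it stands. Calls block until the motion is done:
- bot.move_pose(position, orientation): joint-space move of the TCP to a pose.
- bot.move_linear(position, speed=0.15, rotation=None, until_force=None): straight line of the TCP; rotation=None keeps the orientation; speed is the mean speed in m/s. With until_force (N) it stops when the force on the tool has changed by that much, and returns True; else False.
- bot.goto_joints(angles): joint-space move.
- bot.set_gripper(opening, grasp_force=None): opening from 0.0 (shut) to 1.0 (fully open); grasp_force is the grip in N (None keeps the last); returns when the fingers have stopped.
- bot.wait(seconds).
- bot.solve_ik(position, orientation): joint angles nearest the present ones, or None.
- bot.camera(name): name is "scene" or "top"; returns the picture (384x512x3 uint8, red, green, blue); there is no depth.
- bot.calibration(name): a dict with "mtx" (3x3 intrinsics, pixels), "k1" (the pictures are not rectified: a ray, as slopes to the right and down, at radius r is drawn at 1 + k1 r^2 times it, then the intrinsics apply), "extrinsics" (4x4, takes a point from world to camera coordinates). Camera axes: x right, y down, z forward; pixel columns grow to the right and rows downward; lengths in m; the calibration is good to about 2 mm. A picture is of the moment at which its call begins. calibration takes no time and is no camera call.
A pose or a line that the arm cannot do raises bot.PlanningError and nothing moves.
- bot.close_job(): hands the job in; it is judged then, once.
Trained networks look in the newest picture that a camera, given by its name, has taken for a name from the list of things; names that differ only in an ending like _2 or _b are one class to them, and where a whole thing is asked for, a point or a joint stands for the part that bears it (a point fixed in the world has none). Each returns a list of dicts, best first, with "confidence" (0 to 1); they miss things now and then, are a little off and sometimes report something else, mostly with a low value. They report only what shows in the picture. A call takes as long as a camera call. They do not tell look-alikes from the thing itself.
- bot.search_frame(camera, thing): "bbox" ([left, top, width, height] in pixels, round what is visible of it).
Readings, each from a call of its own:
- bot.read_clock(): time.
- bot.read_joint_positions(): joint angles.
- bot.read_joint_vel(): joint speeds.
- bot.read_joint_efforts(): joint torques, N m.
- bot.read_position(): TCP position.
- bot.read_tool_rot(): TCP orientation.
- bot.read_ft_force(): force on the tool from outside, world axes, zero at the start.
- bot.read_moment(): the same for the moment, N m.
- bot.read_gripper_width(): opening from 0.0 (shut) to 1.0 (fully open).
- bot.read_finger_force(): force on a finger pad.
Only numpy, scipy, OpenCV 4.12 (cv2) and the standard library are available. Lean on these libraries where they do the work, as an engineer would, in place of code of your own. Each camera call takes 0.05 s, during which the arm holds its last target. There are 200 camera calls.

## Working session

There is one attempt and no reset: what is moved stays moved. The work goes in short steps, each a Python script; the robot and the scene stay as the last script left them, time stands still between calls to the robot, and variables do not carry over. Pictures are saved under pics/ and viewed, at most 14 in all, crops included, and the job is handed in when it is done.

```bash
mkdir -p pics; ls; python3 - <<'E'
from cell import bot
import cv2,numpy as np
for n in ("scene","top"):
    im=bot.camera(n); cv2.imwrite(f"pics/{n}0.png",cv2.resize(im[:,:,::-1],(800,600),interpolation=cv2.INTER_CUBIC))
    np.save(f"pics/{n}0.npy",im)
    c=bot.calibration(n); print(n,np.round(c["mtx"],1).tolist(),c["k1"],np.round(c["extrinsics"],4).tolist())
    for t in ("tester","big1_c","small1_c","lift_knob","pan","bearing","washer"):
        print(t,[(np.round(d["bbox"]).astype(int).tolist(),round(d["confidence"],2)) for d in bot.search_frame(n,t)])
print(bot.read_clock(),bot.read_tool_rot())
E
```

```text
pics
scene [[458.3, 0.0, 258.6], [0.0, 458.3, 195.1], [0.0, 0.0, 1.0]] -0.049153963560125656 [[-0.86, 0.51, -0.0189, 0.4594], [0.392, 0.6362, -0.6645, -0.1195], [-0.3269, -0.5789, -0.747, 1.5685], [0.0, 0.0, 0.0, 1.0]]
tester [([179, 143, 102, 100], 0.58)]
big1_c [([346, 301, 21, 25], 0.83), ([227, 105, 43, 29], 0.44)]
small1_c []
lift_knob [([225, 159, 18, 5], 0.53)]
pan [([220, 174, 20, 21], 0.7), ([348, 302, 19, 24], 0.39)]
bearing [([250, 324, 25, 25], 0.54)]
washer [([368, 246, 16, 11], 0.71), ([205, 108, 22, 28], 0.39)]
top [[448.9, 0.0, 262.0], [0.0, 448.9, 183.0], [0.0, 0.0, 1.0]] 0.018478995776803682 [[-0.0249, -0.9996, -0.0091, -0.0285], [-0.9956, 0.0256, -0.09, 0.5268], [0.0902, 0.0068, -0.9959, 1.7296], [0.0, 0.0, 0.0, 1.0]]
tester [([245, 134, 100, 85], 0.78), ([210, 198, 17, 21], 0.72), ([316, 238, 22, 12], 0.19)]
big1_c [([145, 196, 19, 14], 0.63)]
small1_c [([365, 213, 13, 43], 0.69)]
lift_knob [([307, 179, 13, 19], 0.57)]
pan [([261, 159, 19, 18], 0.48)]
bearing [([164, 131, 14, 13], 0.68), ([146, 196, 18, 15], 0.5)]
washer [([177, 242, 11, 12], 0.53)]
0.8 [ 6.78434534e-06  1.65146282e-01  9.86269084e-01 -6.41599580e-06]
```

View pics/top0.png

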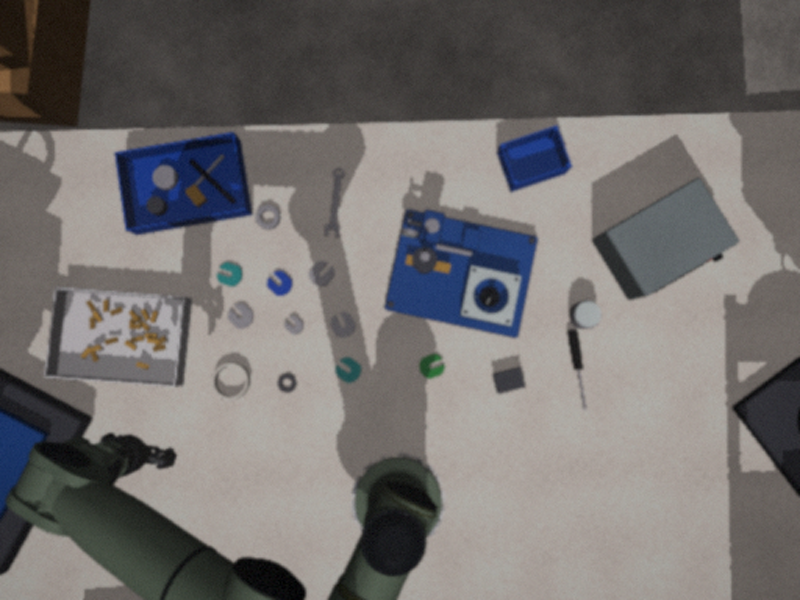

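View pics/scene0.png

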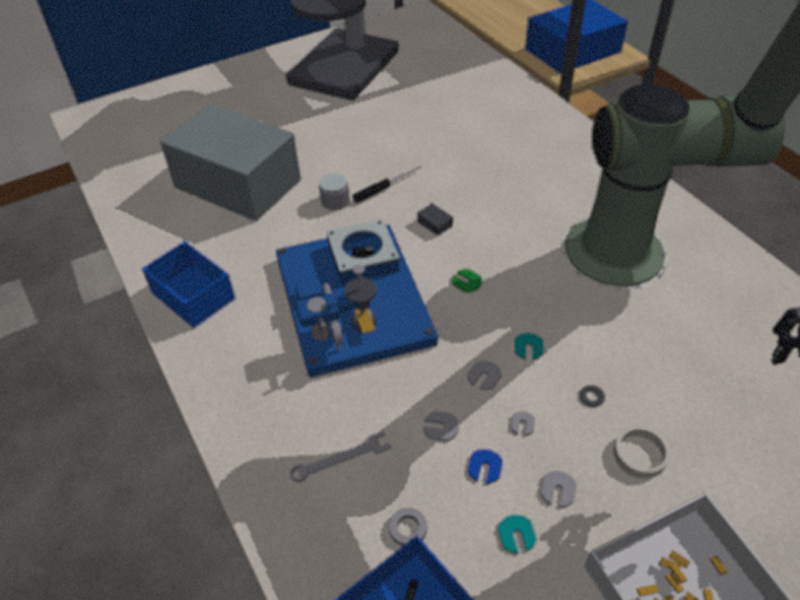

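The top view has the tester at about (460,275). There are four grey slotted masses: big ones at (322,272), (240,314) and (343,323), and a small one at (294,322). The coloured ones are decoys. In the scene view the same masses are at (440,425), (557,488), (485,375) and (521,423). Next I'll fit the models to both cameras.

```bash
cat > h.py <<'E'
from cell import bot
import cv2,numpy as np
from scipy.optimize import minimize
S=8
def proj(c,P):
    e=np.array(c["extrinsics"]);K=np.array(c["mtx"]);p=np.c_[P,np.ones(len(P))]@e.T
    s=p[:,:2]/p[:,2:3];s=s*(1+c["k1"]*(s**2).sum(1,keepdims=True));return s*[K[0,0],K[1,1]]+K[:2,2]
def back(c,uv,z):
    K=np.array(c["mtx"]);e=np.array(c["extrinsics"]);d=(np.array(uv)-K[:2,2])/[K[0,0],K[1,1]];s=d.copy()
    for _ in range(8): s=d/(1+c["k1"]*(s@s))
    R=e[:3,:3];o=-R.T@e[:3,3];r=R.T@np.r_[s,1];return (o+r*(z-o[2])/r[2])[:2]
def place(pl,x,y,a,z):
    ca,sa=np.cos(a),np.sin(a);return np.c_[pl@np.array([[ca,sa],[-sa,ca]])+[x,y],np.full(len(pl),z)]
def circ(r,n=60):
    t=np.linspace(0,2*np.pi,n,endpoint=False);return np.c_[r*np.cos(t),r*np.sin(t)]
def disc(r,f):   # slotted mass outline
    t=np.linspace(0,2*np.pi,181)[:-1];o=np.c_[r*np.cos(t),np.clip(r*np.sin(t),-f,f)]
    a=np.arcsin(6.5/1000/r);k=(t>a)&(t<2*np.pi-a)
    s=np.linspace(-np.pi/2,-3*np.pi/2,20);e=np.c_[.0065*np.cos(s),.0065*np.sin(s)]
    return np.r_[o[k],[[r,-.0065]],e,[[r,.0065]]]
def rect(x0,y0,x1,y1): return np.array([[x0,y0],[x1,y0],[x1,y1],[x0,y1]],float)
BIG=disc(.032,.028);SMALL=disc(.024,.020)
def render(c,polys,box):  # polys: list of (Nx3, value); painted in order
    u0,v0,w,h=box;m=np.zeros((h*S,w*S),np.float32)
    for P,val in polys:
        q=(proj(c,P)-[u0-.5,v0-.5])*S-.5
        cv2.fillPoly(m,[np.round(q*16).astype(np.int32)],float(val),shift=4)
    m=cv2.GaussianBlur(m,(0,0),S*.7);return cv2.resize(m,(w,h),interpolation=cv2.INTER_AREA)
def score(im,c,polys,pad=5):
    A=np.vstack([proj(c,P) for P,_ in polys]);u0,v0=np.floor(A.min(0)).astype(int)-pad;u1,v1=np.ceil(A.max(0)).astype(int)+pad
    u0,v0=max(u0,0),max(v0,0);u1,v1=min(u1,511),min(v1,383)
    if u1-u0<6 or v1-v0<6: return 0
    m=render(c,polys,(u0,v0,u1-u0,v1-v0)).ravel();p=im[v0:v1,u0:u1].ravel().astype(float)
    gy,gx=np.mgrid[v0:v1,u0:u1];B=np.c_[np.ones(m.size),gx.ravel()-u0,gy.ravel()-v0]
    Q,_=np.linalg.qr(B);m=m-Q@(Q.T@m);p=p-Q@(Q.T@p)
    return float(m@p/np.sqrt((m@m)*(p@p)+1e-9))
CAMS=("scene","top")
def snap(n=3,cams=CAMS):
    return {k:np.mean([bot.camera(k).astype(np.float32) for _ in range(n)],0) for k in cams}
def fit(ims,polyf,x0,step,chan,sign=1,cams=CAMS):
    cs={k:bot.calibration(k) for k in cams}
    f=lambda p:-sum(sign*score(chan(ims[k]),cs[k],polyf(p)) for k in cams)
    sim=np.vstack([x0]+[np.array(x0)+np.eye(len(x0))[i]*step[i] for i in range(len(x0))])
    r=minimize(f,x0,method="Nelder-Mead",options=dict(initial_simplex=sim,xatol=1e-4,fatol=1e-5,maxiter=200));return r.x,-r.fun/len(cams)
gray=lambda I:I.mean(2)
def masspoly(sh): return lambda p:[(place(sh,p[0],p[1],p[2],.008),1)]
def fitmass(ims,xy,sh,cams=CAMS,yaws=None):
    best=None
    for a in (np.arange(0,2*np.pi,np.pi/4) if yaws is None else yaws):
        r=fit(ims,masspoly(sh),[*xy,a],[.006,.006,.3],gray,-1,cams)
        if best is None or r[1]>best[1]: best=r
    return best
def fitmass_one(ims,p,sh): return {k:fitmass(ims,p[:2],sh,(k,),[p[2]]) for k in CAMS}
E
cat > f1.py <<'E'
from h import *
ims=snap(3);np.savez("ims.npz",**ims)
ct=bot.calibration("top")
for n,uv,sh in (("A",(322,272),BIG),("B",(240,314),BIG),("C",(343,323),BIG),("S",(294,322),SMALL)):
    r=fitmass(ims,back(ct,np.array(uv)/1.5625,.008),sh);o=fitmass_one(ims,r[0],sh)
    print(n,np.round(r[0],4),round(r[1],3),{k:(np.round(v[0],4).tolist(),round(v[1],2)) for k,v in o.items()})
kn=back(ct,np.array((491,295))/1.5625,.077)
plate=lambda p:[(place(rect(-.062,-.062,.062,.062),*p[:3],.077),1),(place(circ(.0425),*p[:3],.077),0)]
for c in (CAMS,("scene",),("top",)):
    r=fit(ims,plate,[*kn,-.2],[.01,.01,.1],gray,1,c);print("plate",c,np.round(r[0],4),round(r[1],3))
# tester as whole, red channel: base dark(blue), plate bright
def tester(p):
    x,y,a=p;P=[(place(rect(-.13,-.17,.13,.17),x,y,a,.035),1)]
    return P
R=np.array([[np.cos(-.2),np.sin(.2)],[np.sin(-.2),np.cos(.2)]])
t0=kn-R@[-.045,-.085]
sat=lambda I:np.clip((I[:,:,2]-I[:,:,0])/(I.sum(2)+20),-.1,.3)
for c in (CAMS,("scene",),("top",)):
    r=fit(ims,tester,[*t0,-.2],[.01,.01,.1],sat,1,c);x,y,a=r[0]
    M=np.array([[np.cos(a),-np.sin(a)],[np.sin(a),np.cos(a)]]);print("base",c,np.round(r[0],4),round(r[1],3),"plate",np.round(M@[-.045,-.085]+[x,y],4),"pan",np.round(M@[0,.09]+[x,y],4))
crops=[]
for k,b in (("top",(240,125,110,95)),("scene",(170,130,115,115))):
    u,v,w,h=b;crops.append(cv2.resize(ims[k][v:v+h,u:u+w,::-1],(400,int(400*h/w)),interpolation=cv2.INTER_CUBIC))
H=max(c.shape[0] for c in crops)
cv2.imwrite("pics/t1.png",np.hstack([np.pad(c,((0,H-c.shape[0]),(0,0),(0,0))) for c in crops]))
E
python3 f1.py
```

```text
A [0.5684 0.1815 5.6715] 0.777 {'scene': ([0.5704, 0.184, 5.5727], np.float64(0.78)), 'top': ([0.5657, 0.1787, 5.6038], np.float64(0.83))}
B [0.4703 0.3837 0.7779] 0.8 {'scene': ([0.4749, 0.3885, 0.8497], np.float64(0.85)), 'top': ([0.4683, 0.3797, 0.8338], np.float64(0.86))}
C [0.438  0.1334 0.3569] 0.649 {'scene': ([0.4381, 0.1332, 0.3732], np.float64(0.67)), 'top': ([0.4323, 0.1395, -0.097], np.float64(0.68))}
S [0.4461 0.254  0.8018] 0.873 {'scene': ([0.4478, 0.2568, 0.8425], np.float64(0.88)), 'top': ([0.4436, 0.2509, 0.7133], np.float64(0.92))}
plate ('scene', 'top') [ 0.4948 -0.2371 -0.2206] 0.701
plate ('scene',) [ 0.4945 -0.2374 -0.2769] 0.592
plate ('top',) [ 0.4951 -0.2368 -0.1588] 0.852
base ('scene', 'top') [ 0.559  -0.1647 -0.2454] 0.769 plate [ 0.4947 -0.2362] pan [ 0.5809 -0.0774]
base ('scene',) [ 0.5629 -0.1535 -0.2201] 0.803 plate [ 0.5005 -0.2266] pan [ 0.5826 -0.0657]
base ('top',) [ 0.5565 -0.1713 -0.263 ] 0.795 plate [ 0.4909 -0.2417] pan [ 0.5799 -0.0844][ WARN:0@28.179] global loadsave.cpp:1063 imwrite_ Unsupported depth image for selected encoder is fallbacked to CV_8U.
```

```bash
python3 - <<'E'
s=open('h.py').read()
s=s.replace("def masspoly(sh): return lambda p:[(place(sh,p[0],p[1],p[2],.008),1)]","def masspoly(sh): return lambda p:[(place(sh,p[0],p[1],p[2],z),1) for z in np.linspace(0,.008,4)]")
s=s.replace("u0-.5,v0-.5","u0-OFF,v0-OFF").replace("S=8\n","S=8\nOFF=.5\n")
open('h.py','w').write(s)
t=open('f1.py').read().replace("ims=snap(3);np.savez(\"ims.npz\",**ims)","import h,sys;h.OFF=float(sys.argv[1]);ims=dict(np.load('ims.npz'))").replace("P=[(place(rect(-.13,-.17,.13,.17),x,y,a,.035),1)]","P=[(place(rect(-.13,-.17,.13,.17),x,y,a,z),1) for z in (0,.012,.024,.035)]")
open('f2.py','w').write(t)
E
for o in .5 0; do echo OFF $o; python3 f2.py $o 2>/dev/null; done
```

```text
OFF .5
A [0.5666 0.1809 5.6138] 0.817 {'scene': ([0.5684, 0.1817, 5.632], np.float64(0.81)), 'top': ([0.5665, 0.1789, 5.6143], np.float64(0.84))}
B [0.4702 0.3838 0.839 ] 0.846 {'scene': ([0.4717, 0.3867, 0.8165], np.float64(0.88)), 'top': ([0.4683, 0.3798, 0.886], np.float64(0.86))}
C [0.436  0.1308 0.4158] 0.666 {'scene': ([0.436, 0.1307, 0.4173], np.float64(0.7)), 'top': ([0.4321, 0.1359, -0.0324], np.float64(0.68))}
S [0.444  0.2528 0.8237] 0.912 {'scene': ([0.4448, 0.2536, 0.9182], np.float64(0.91)), 'top': ([0.4438, 0.252, 0.7481], np.float64(0.93))}
plate ('scene', 'top') [ 0.4948 -0.2371 -0.2206] 0.701
plate ('scene',) [ 0.4945 -0.2374 -0.2769] 0.592
plate ('top',) [ 0.4951 -0.2368 -0.1588] 0.852
base ('scene', 'top') [ 0.557  -0.1709 -0.2438] 0.796 plate [ 0.4928 -0.2426] pan [ 0.5788 -0.0836]
base ('scene',) [ 0.5576 -0.1704 -0.23  ] 0.803 plate [ 0.4944 -0.2429] pan [ 0.5781 -0.0828]
base ('top',) [ 0.5578 -0.1713 -0.2528] 0.794 plate [ 0.493  -0.2424] pan [ 0.5804 -0.0842]
OFF 0
A [0.5662 0.1807 5.6386] 0.787 {'scene': ([0.5674, 0.1835, 5.6319], np.float64(0.81)), 'top': 
[... 199 characters left out ...]
61 0.1118] 0.661 {'scene': ([0.4371, 0.1328, 0.4678], np.float64(0.69)), 'top': ([0.4324, 0.1359, 0.0431], np.float64(0.67))}
S [0.444  0.2531 0.8723] 0.882 {'scene': ([0.4445, 0.2551, 0.912], np.float64(0.91)), 'top': ([0.4415, 0.2496, 0.681], np.float64(0.93))}
plate ('scene', 'top') [ 0.4936 -0.2383 -0.1977] 0.687
plate ('scene',) [ 0.4953 -0.2349 -0.3344] 0.592
plate ('top',) [ 0.4924 -0.2395 -0.1102] 0.834
base ('scene', 'top') [ 0.5556 -0.1726 -0.2415] 0.797 plate [ 0.4915 -0.2444] pan [ 0.5771 -0.0852]
base ('scene',) [ 0.5567 -0.1722 -0.2294] 0.805 plate [ 0.4935 -0.2447] pan [ 0.5771 -0.0845]
base ('top',) [ 0.5561 -0.1725 -0.2627] 0.794 plate [ 0.4905 -0.2429] pan [ 0.5794 -0.0856]
```

View pics/t1.png

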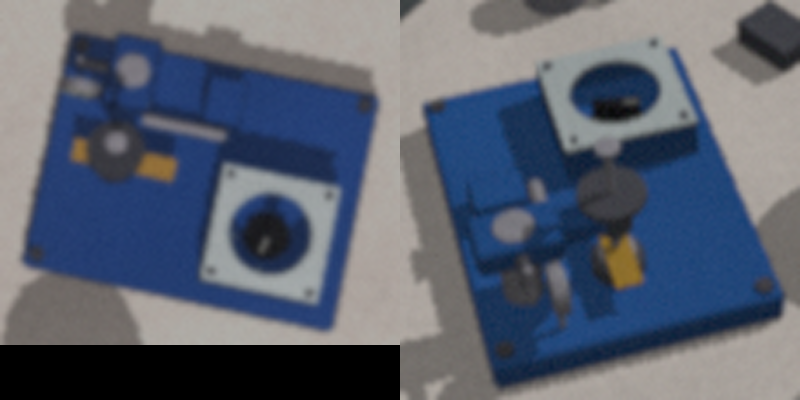

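```bash
cat > f3.py <<'E'
from h import *
ims=dict(np.load('ims.npz'))
sat=lambda I:np.clip((I[:,:,2]-I[:,:,0])/(I.sum(2)+20),-.1,.3)
def T(p,x,y):
    c,s=np.cos(p[2]),np.sin(p[2]);return p[0]+c*x-s*y,p[1]+s*x+c*y
def tester(p):
    a=p[2];q=T(p,-.045,-.085);w=T(p,0,.09)
    P=[(place(rect(-.13,-.17,.13,.17),*p[:2],a,z),1) for z in (0,.012,.024,.035)]
    P+=[(place(rect(-.062,-.062,.062,.062),*q,a,z),1) for z in (.045,.055,.065,.073)]
    P+=[(place(rect(-.062,-.062,.062,.062),*q,a,z),-.2) for z in (.073,.077)]
    P+=[(place(circ(.0425),*q,a,.077),.6),(place(circ(.02),*q,a,.055),.2)]
    P+=[(place(circ(.03),*w,a,.131),.1)]
    P+=[(place(circ(.011),*w,a,z),.1) for z in (.183,.188)]
    return P
for c in (CAMS,("scene",),("top",)):
    r=fit(ims,tester,[.557,-.171,-.24],[.01,.01,.05],sat,1,c);p=r[0]
    print(c,np.round(p,4),round(r[1],3),"plate",np.round(T(p,-.045,-.085),4),"pan",np.round(T(p,0,.09),4))
    # plate alone, fixed yaw
    pl=lambda q:[(place(rect(-.062,-.062,.062,.062),*q,-.24,z),-1) for z in (.073,.077)]+[(place(circ(.0425),*q,0,.077),0)]
    r=fit(ims,pl,T(p,-.045,-.085),[.005,.005],lambda I:-gray(I),1,c);print(" plate only",np.round(r[0],4),round(r[1],3))
    pn=lambda q:[(place(circ(.03),*q,0,z),-1) for z in (.128,.131)]+[(place(circ(.011),*q,0,z),-.8) for z in (.183,.188)]
    r=fit(ims,pn,T(p,0,.09),[.005,.005],sat,1,c);print(" pan only",np.round(r[0],4),round(r[1],3))
E
python3 f3.py
```

```text
('scene', 'top') [ 0.5583 -0.1683 -0.2478] 0.879 plate [ 0.4938 -0.2397] pan [ 0.5804 -0.081 ]
 plate only [ 0.4946 -0.2388] 0.694
 pan only [ 0.5788 -0.076 ] 0.633
('scene',) [ 0.5581 -0.1689 -0.2325] 0.867 plate [ 0.4947 -0.2412] pan [ 0.5788 -0.0813]
 plate only [ 0.4943 -0.2392] 0.597
 pan only [ 0.5793 -0.0798] 0.669
('top',) [ 0.5584 -0.1678 -0.2485] 0.895 plate [ 0.4939 -0.2391] pan [ 0.5805 -0.0806]
 plate only [ 0.4956 -0.2366] 0.824
 pan only [ 0.5787 -0.0683] 0.683
```

```bash
cat >> h.py <<'E'
Q=lambda a:np.array([0,np.cos(a/2),np.sin(a/2),0])
KN=np.array([.494,-.239]);PAN=np.array([.5795,-.0805]);TY=-.245
E
python3 - <<'E'
from h import *
a=2.74
bot.move_pose([*KN,.27],Q(a));print(bot.read_joint_positions())
bot.set_gripper(.28,60);print(bot.read_gripper_width())
print(bot.move_linear([*KN,.085],.15),bot.move_linear([*KN,.047],.04,until_force=6),bot.read_position(),bot.read_ft_force())
im=bot.camera("top");cv2.imwrite("pics/k1.png",cv2.resize(im[125:225,250:384,::-1],(670,500),interpolation=cv2.INTER_CUBIC))
E
```

```text
[-5.83794399e-01  3.01507406e-01 -1.27166337e-01  1.14220722e+00
  2.17527867e-04 -1.83491385e-01]
0.28168753227424953
False False [ 0.49420242 -0.23911283  0.0472309 ] [-0.16806019  0.20724203 -0.02719408]
```

```bash
cat > k.py <<'E'
from h import *
def turn(a,sign,amax,zz,lim=.6):
    "turn the gripped knob by steps until a stop is felt; sign -1 = clockwise"
    p=bot.read_position();p=np.array([p[0],p[1],zz]);m0=bot.read_moment()[2];d=0
    while d<amax:
        d+=.1;bot.move_linear(p,.05,rotation=Q(a+sign*d));m=bot.read_moment()[2]-m0
        print(round(d,2),round(m,2),end="; ")
        if abs(m)>lim: break
    return a+sign*d
E
python3 - <<'E'
from k import *
bot.set_gripper(.05,60);print(bot.read_gripper_width(),bot.read_finger_force(),bot.read_ft_force(),bot.read_moment(),bot.read_clock())
a=turn(2.74,-1,1.6,.047)
print(a,bot.read_ft_force(),bot.read_clock())
E
```

```text
0.12184680364724713 59.57336783409119 [1.5942316  4.56911041 3.40458613] [ 1.03722052 -0.23335598 -0.04380107] 7.4
0.1 -0.1; 0.2 -0.14; 0.3 -0.08; 0.4 -0.11; 0.5 -0.06; 0.6 -0.05; 0.7 -0.07; 0.8 -0.03; 0.9 -0.05; 1.0 -0.06; 1.1 -0.01; 1.2 0.01; 1.3 1.03; 1.4400000000000002 [1.85491622 2.35247345 5.12030752] 10.65
```

```bash
cat > f4.py <<'E'
from h import *
import sys
ims=snap(3);np.savez("ims2.npz",**ims)
for n,p,sh in (("A",(.5666,.1809,5.614),BIG),("B",(.4702,.3835,.839),BIG),("C",(.436,.132,.2),BIG),("S",(.444,.2528,.82),SMALL)):
    r=fitmass(ims,p[:2],sh);o=fitmass_one(ims,r[0],sh)
    print(n,np.round(r[0],4),round(r[1],3),{k:(np.round(v[0],4).tolist(),round(v[1],2)) for k,v in o.items()})
u,v,w,h=170,155,70,70;a=cv2.resize(ims["top"][v:v+h,u:u+w,::-1],(400,400),interpolation=cv2.INTER_CUBIC)
u,v,w,h=260,215,80,80;b=cv2.resize(ims["scene"][v:v+h,u:u+w,::-1],(400,400),interpolation=cv2.INTER_CUBIC)
cv2.imwrite("pics/m2.png",np.clip(np.hstack([a,b])*1.6,0,255).astype(np.uint8))
E
python3 - <<'E'
from h import *
bot.set_gripper(.28);p=bot.read_position()
bot.move_linear([p[0],p[1],.1],.1);bot.move_linear([p[0],p[1],.24],.25)
E
python3 f4.py
```

```text
A [0.5703 0.1811 5.579 ] 0.671 {'scene': ([0.5712, 0.1832, 5.5332], np.float64(0.72)), 'top': ([0.568, 0.178, 5.7254], np.float64(0.69))}
B [0.4704 0.3865 0.753 ] 0.913 {'scene': ([0.4717, 0.3872, 0.7946], np.float64(0.9)), 'top': ([0.4693, 0.385, 0.7364], np.float64(0.94))}
C [0.4363 0.1296 0.4543] 0.976 {'scene': ([0.4372, 0.1305, 0.4655], np.float64(0.98)), 'top': ([0.4355, 0.1287, 0.4087], np.float64(0.98))}
S [0.4456 0.2546 0.783 ] 0.807 {'scene': ([0.4452, 0.2548, 0.8845], np.float64(0.79)), 'top': ([0.4464, 0.2565, 0.5819], np.float64(0.85))}
```

View pics/m2.png

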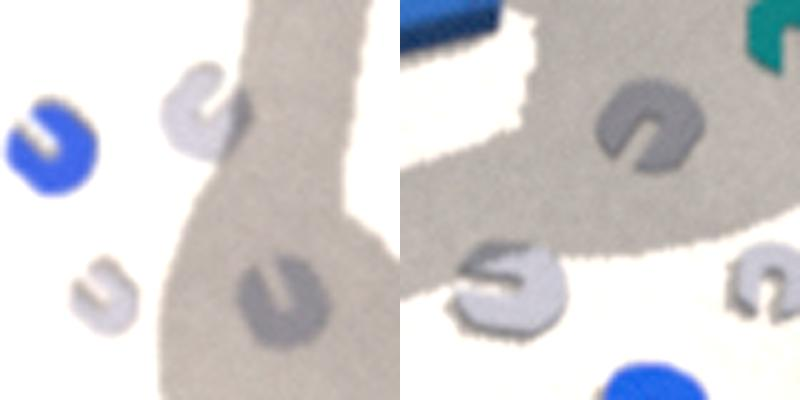

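The masses show clearly. C fits at (0.4363, 0.1296) with yaw 0.454, and the view confirms the slot directions. I'll pick up C first.

```bash
cat > g.py <<'E'
from h import *
import sys
W={"B":.056,"S":.040}
ret=lambda w:76*(1-np.sqrt(1-(w*500/76)**2))/1000   # tip retreat at opening w (m)
def choose(xy,yaw,h):
    best=None
    for k in (-1,0,1,2):
        a=yaw+k*np.pi;b=h+k*np.pi
        for m in (-1,0,1):
            j1=bot.solve_ik([*xy,.2],Q(a));j2=bot.solve_ik([*(PAN),.25],Q(b+2*np.pi*m))
            if j1 is None or j2 is None: continue
            c=max(abs(j1[5]),abs(j2[5]))+.3*abs(j1[5]-j2[5])
            if best is None or c<best[0]: best=(c,a,b+2*np.pi*m,j1[5],j2[5])
    print("choose",np.round(best,2));return best[1:3]
def grasp(xy,a,kind,touch=False,gap=.003,f=80):
    w=W[kind];bot.set_gripper((w+.009)/.085,f)
    bot.move_pose([*xy,.16],Q(a));f0=np.array(bot.read_ft_force())
    zt=-ret(w+.009)
    bot.move_linear([*xy,.04],.2)
    if touch:
        hit=bot.move_linear([*xy,zt-.006],.02,until_force=3);print("touch",hit,bot.read_position()[2],"model",zt)
        zt=bot.read_position()[2] if hit else zt
    z=zt+ret(w+.009)-ret(w)+gap
    bot.move_linear([*xy,z],.04);bot.set_gripper(w/.085-.12,f)
    print("width mm",bot.read_gripper_width()*85,"force",bot.read_finger_force())
    bot.move_linear([*xy,.06],.1);print("lifted fz",np.array(bot.read_ft_force())-f0,"w",bot.read_gripper_width()*85,bot.read_clock())
    return z
E
python3 - <<'E'
from g import *
C=(.4363,.1296,.454);a,b=choose(C[:2],C[2],-1.57);print(a,b)
p=bot.read_position();bot.move_linear([p[0],p[1],.27],.2)
print("z",grasp(C[:2],a,"B",True))
E
```

```text
choose [ 1.8   3.6  -4.71 -0.33  1.31]
3.5955926535897933 -4.711592653589793
touch True -0.006390030574977057 model -0.007299563320165129
width mm 52.80181896352669 force 81.07009649276733
lifted fz [-0.92508752  0.91976835 -2.42458279] w 52.47480770186134 18.95
z -0.001436380324189153
```

```bash
cat >> g.py <<'E'
def carry(b,h,zg,zb,pan=None,back=.06):
    "to the side of the stem, disc underside at zb"
    pan=PAN if pan is None else np.array(pan);d=np.array([np.cos(h),np.sin(h)])
    p=bot.read_position();bot.move_linear([p[0],p[1],.25],.25)
    s=pan-back*d;bot.move_pose([*s,.26],Q(b));bot.move_linear([*s,zb+zg],.15)
    print("at",np.round(bot.read_position(),4),"w",bot.read_gripper_width()*85,"F",bot.read_finger_force(),"ft",np.round(bot.read_ft_force(),2),bot.read_clock())
def slide(h,zg,zb,pan=None,over=.012,ff=3):
    pan=PAN if pan is None else np.array(pan);d=np.array([np.cos(h),np.sin(h)])
    hit=bot.move_linear([*(pan+over*d),zb+zg],.03,until_force=ff);p=np.array(bot.read_position())
    print("hit",hit,"along",round(float((p[:2]-pan)@d)*1000,2),"lat",round(float(np.cross(d,p[:2]-pan))*1000,2),"ft",np.round(bot.read_ft_force(),2));return p
def crop(name,gain=1.5):
    T=[]
    for k,z in (("top",.14),("scene",.14)):
        I=bot.camera(k);u,v=proj(bot.calibration(k),np.array([[*PAN,z]]))[0].astype(int);r=32
        T.append(cv2.resize(I[v-r:v+r,u-r:u+r,::-1],(400,400),interpolation=cv2.INTER_CUBIC))
    cv2.imwrite(name,np.clip(np.hstack(T)*gain,0,255).astype(np.uint8))
E
python3 - <<'E'
from g import *
zg=-.0014;zb=.142;h=-1.57
carry(-4.7116,h,zg,zb);crop("pics/c1.png");
E
```

```text
at [ 0.5802 -0.0205  0.1415] w 52.73612467570359 F 84.00098919868469 ft [-0.19  0.3  -2.12] 22.3417
```

View pics/c1.png

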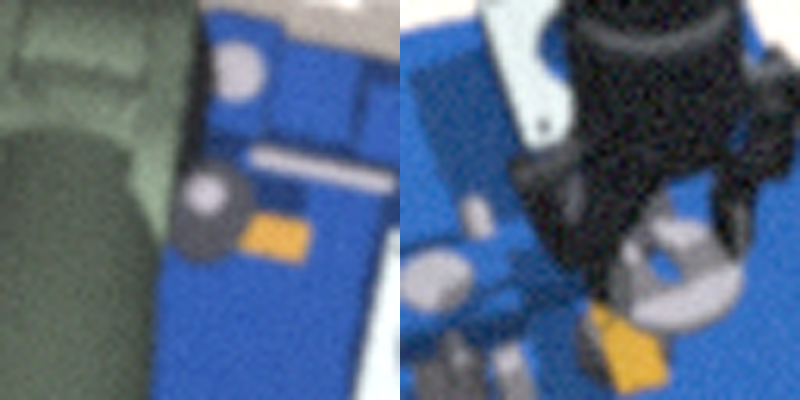

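The disc is held flat with its slot facing the stem (scene crop, about (670,265)). Now the slide.

```bash
python3 - <<'E'
from g import *
slide(-1.57,-.0014,.142)
E
```

```text
hit True along -0.25 lat -0.54 ft [-0.49  0.78 -0.88]
```

```bash
cat >> g.py <<'E'
def lower(h,zg,zb,back=.0025,kind="B",drop=.012):
    d=np.array([np.cos(h),np.sin(h)]);p=np.array(bot.read_position());q=p[:2]-back*d
    bot.move_linear([*q,p[2]],.03)
    hit=bot.move_linear([*q,p[2]-drop],.02,until_force=3);z=bot.read_position()[2];print("down",hit,"disc underside",round(z-zg,4),np.round(bot.read_ft_force(),2))
    bot.set_gripper((W[kind]+.010)/.085);bot.wait(.2);bot.move_linear([*q,z+.02],.05);print("ft after",np.round(bot.read_ft_force(),2));bot.move_linear([*q,.27],.2);print(bot.read_clock())
    return z-zg
E
python3 - <<'E'
from g import *
lower(-1.57,-.0014,.142)
A=(.5690,.181,-.665)
bot.move_pose([.40,.2,.27],Q(3.0));crop("pics/c2.png")
E
python3 f4.py
```

```text
down True disc underside 0.1379 [-0.77 -0.24  4.24]
ft after [-0.22 -0.06  0.28]
26.5667
A [ 0.5669  0.1821 -0.6117] 0.815 {'scene': ([0.5672, 0.1827, -0.6575], np.float64(0.8)), 'top': ([0.5659, 0.1805, -0.6918], np.float64(0.85))}
B [0.4719 0.3869 0.8487] 0.687 {'scene': ([0.4719, 0.3871, 0.814], np.float64(0.9)), 'top': ([0.4718, 0.3869, 0.8699], np.float64(0.48))}
C [0.4624 0.1495 2.6522] 0.465 {'scene': ([0.4549, 0.155, 2.9479], np.float64(0.44)), 'top': ([0.4669, 0.1474, 2.6646], np.float64(0.53))}
S [0.4425 0.2565 0.5261] 0.561 {'scene': ([0.4452, 0.2548, 0.8845], np.float64(0.86)), 'top': ([0.4186, 0.2491, 1.1168], np.float64(0.44))}
```

View pics/c2.png

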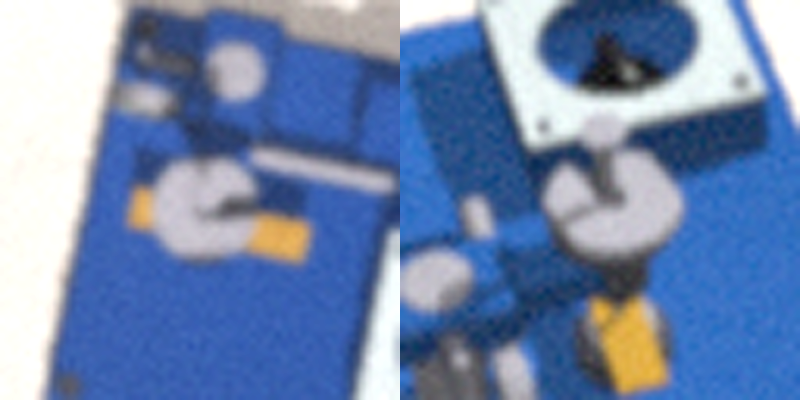

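C sits flat on the pan around the stem (scene crop (612,205)), with its slot to the right. Next is A, heading +0.5.

```bash
cat > one.py <<'E'
from g import *
n,x,y,yaw,h,zb=sys.argv[1],*map(float,sys.argv[2:7])
a,b=choose((x,y),yaw,h)
zg=grasp((x,y),a,n);carry(b,h,zg,zb);p=slide(h,zg,zb);print("zg",zg)
E
python3 one.py B .567 .1815 -.65 .5 .150
```

```text
choose [ 1.32 -3.79  3.64  0.84 -0.76]
width mm 53.154835243729764 force 81.91966631216928
lifted fz [ 1.53004865 -0.30234217 -2.53993537] w 52.73735071556622 32.2583
at [ 0.5275 -0.1093  0.1484] w 52.89288644632985 F 83.46565697807819 ft [ 0.61 -0.19 -2.22] 35.55
hit True along 4.25 lat 0.49 ft [ 0.17 -0.12 -2.35]
zg -0.002345913069377225
```

```bash
python3 - <<'E'
from g import *
lower(.5,-.00235,.150)
bot.move_pose([.45,.08,.30],Q(3.0))
im=snap(2);np.savez("ims3.npz",**im)
for n,p,sh in (("B",(.4715,.3865,.83),BIG),("S",(.4447,.2535,.84),SMALL)):
    r=fitmass(im,p[:2],sh);o=fitmass_one(im,r[0],sh)
    print(n,np.round(r[0],4),round(r[1],3),{k:(np.round(v[0],4).tolist(),round(v[1],2)) for k,v in o.items()})
crop("pics/c3.png")
E
```

```text
down True disc underside 0.1463 [-0.35 -0.47  3.9 ]
ft after [ 0.79  0.57 -0.15]
39.7583
B [0.4704 0.3866 0.7657] 0.912 {'scene': ([0.472, 0.3871, 0.8248], np.float64(0.9)), 'top': ([0.4686, 0.3849, 0.7071], np.float64(0.94))}
S [0.4364 0.2204 7.0371] 0.479 {'scene': ([0.4376, 0.2195, 7.1893], np.float64(0.75)), 'top': ([0.4297, 0.2387, 6.4803], np.float64(0.42))}
```

View pics/c3.png

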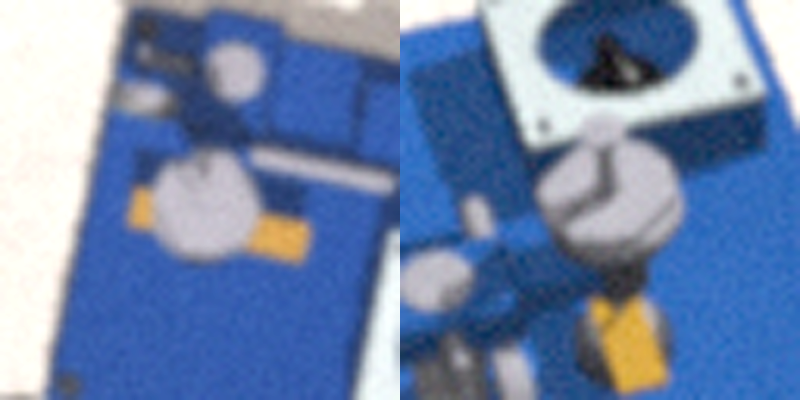

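A is flat on C with its slot turned away. Now B. The small mass seems to have been knocked, so I'll find it again afterwards.

```bash
python3 one.py B .4707 .3866 .79 -1.57 .1585
```

```text
choose [  1.76  -2.35 -10.99  -0.22   1.31]
width mm 52.840936009024965 force 82.81564950942993
lifted fz [ 0.24195716 -0.57528525 -1.65345998] w 52.74859465655163 45.4417
at [ 0.5801 -0.0203  0.157 ] w 52.61235237152561 F 83.98011445999146 ft [ 1.   -0.76 -1.97] 48.75
hit True along 4.09 lat -0.56 ft [ 0.1   1.   -1.81]
zg -0.002345913069377225
```

```bash
python3 - <<'E'
from g import *
lower(-1.57,-.00235,.1585)
p=bot.read_position();bot.move_pose([*KN,.27],Q(1.46))
im=snap(3);np.savez("ims4.npz",**im)
for xy in ((.4372,.2199),(.4447,.2535)):
    r=fitmass(im,xy,SMALL);o=fitmass_one(im,r[0],SMALL)
    print(np.round(r[0],4),round(r[1],3),{k:(np.round(v[0],4).tolist(),round(v[1],2)) for k,v in o.items()})
T=[]
for k,z in (("top",.16),("scene",.16)):
    for c,zz in ((PAN,z),((.44,.235),.008)):
        I=im[k];u,v=proj(bot.calibration(k),np.array([[*c,zz]]))[0].astype(int)
        T.append(cv2.resize(I[v-32:v+32,u-32:u+32,::-1],(300,300),interpolation=cv2.INTER_CUBIC))
cv2.imwrite("pics/c4.png",np.clip(np.vstack([np.hstack(T[:2]),np.hstack(T[2:])])*1.5,0,255).astype(np.uint8))
E
```

```text
down True disc underside 0.1543 [-0.87 -0.23  4.46]
ft after [-0.14 -0.13 -0.62]
52.9333
[0.4374 0.2187 0.8759] 0.739 {'scene': ([0.4381, 0.2191, 0.9424], np.float64(0.76)), 'top': ([0.4345, 0.2167, 0.6831], np.float64(0.75))}
[0.4365 0.2185 7.1463] 0.738 {'scene': ([0.4379, 0.2192, 7.2218], np.float64(0.76)), 'top': ([0.4348, 0.2169, 6.9839], np.float64(0.75))}
```

View pics/c4.png

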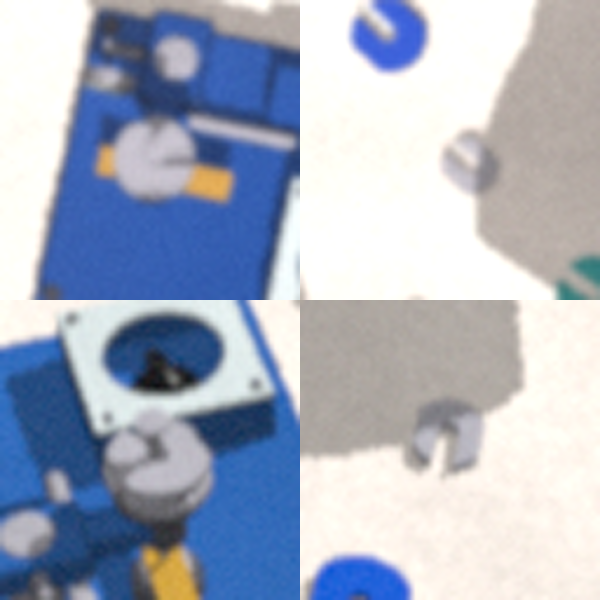

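All three large masses are stacked flat. The small one was knocked to about (0.437, 0.219), yaw 0.88. I'll fetch it from there.

```bash
python3 one.py S .437 .2188 .88 .5 .1665
```

```text
choose [ 0.82 -2.26  3.64 -0.57 -0.76]
width mm 36.837891560983834 force 78.4513225138653
lifted fz [ 1.22293158 -0.47261197 -0.90947202] w 36.91464178471733 58.9333
at [ 0.5275 -0.1089  0.1676] w 36.76603899209336 F 79.4549295050092 ft [ 0.57 -0.34 -1.63] 61.9
hit True along 4.51 lat 0.37 ft [-0.31  0.69 -2.12]
zg 0.00032121111929344064
```

```bash
python3 - <<'E'
from g import *
lower(.5,.0003,.1665,kind="S")
bot.move_pose([.40,.1,.30],Q(2.0));crop("pics/c5.png")
E
```

```text
down True disc underside 0.1618 [-1.23  0.41  3.93]
ft after [-0.04  0.23 -0.58]
66.0583
```

View pics/c5.png

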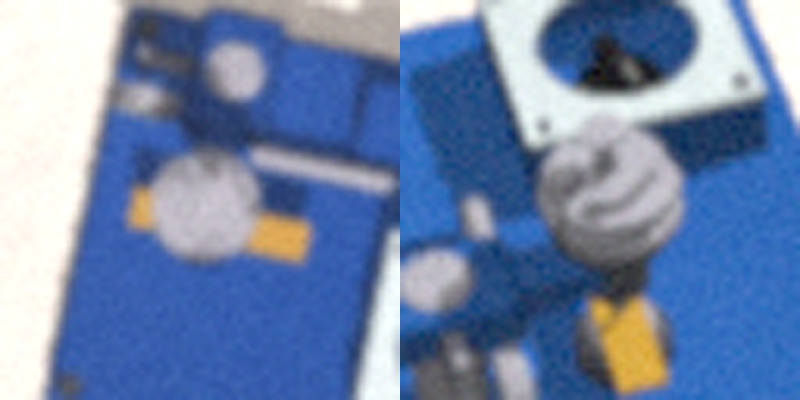

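All four masses are stacked. Now the knob: lower, hold 5 s, lift.

```bash
python3 - <<'E'
from k import *
a=1.48
bot.set_gripper(.28,60);bot.move_pose([*KN,.27],Q(a))
bot.move_linear([*KN,.085],.2);print(bot.move_linear([*KN,.047],.04,until_force=6))
bot.set_gripper(.05,60);print(bot.read_gripper_width()*85,bot.read_finger_force())
a=turn(a,1,1.8,.047);print(a,bot.read_clock())
bot.wait(5);crop=bot.camera("scene");cv2.imwrite("pics/low.png",cv2.resize(crop[130:250,170:290,::-1],(600,600),interpolation=cv2.INTER_CUBIC))
E
```

```text
False
10.16568564164728 60.07925748825073
0.1 0.09; 0.2 0.04; 0.3 0.04; 0.4 0.04; 0.5 -0.02; 0.6 0.0; 0.7 0.06; 0.8 0.02; 0.9 0.06; 1.0 0.03; 1.1 0.05; 1.2 0.06; 1.3 0.1; 1.4 0.03; 1.5 -1.32; 2.9800000000000004 75.7583
```

View pics/low.png

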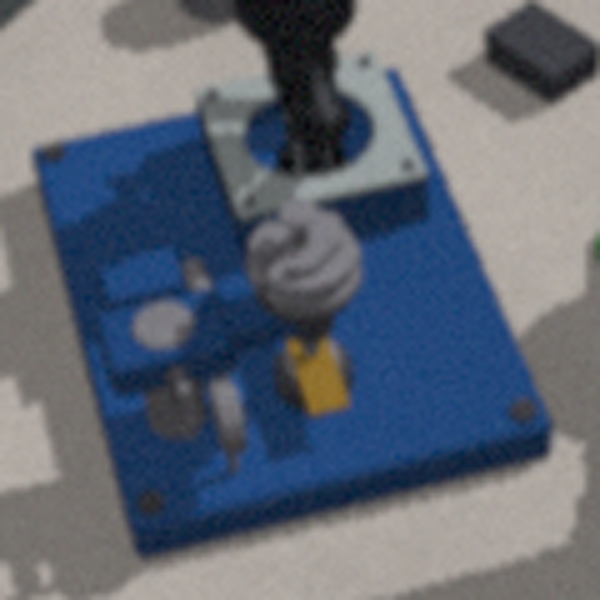

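The stack is lowered and level, with the knob against its anticlockwise stop. Lifting again.

```bash
python3 - <<'E'
from k import *
a=turn(2.98,-1,1.9,.047);print(a,bot.read_clock());bot.wait(.4)
bot.set_gripper(.28);bot.wait(.3);p=bot.read_position()
bot.move_linear([p[0],p[1],.1],.08);bot.move_linear([p[0],p[1],.27],.2);bot.move_pose([.40,-.0,.32],Q(2.0))
T=[]
for k in CAMS:
    u,v=proj(bot.calibration(k),np.array([[.535,-.16,.1]]))[0].astype(int);T.append(cv2.resize(bot.camera(k)[v-50:v+50,u-50:u+50,::-1],(400,400),interpolation=cv2.INTER_CUBIC))
cv2.imwrite("pics/end.png",np.clip(np.hstack(T)*1.4,0,255).astype(np.uint8));print(bot.read_clock())
E
```

```text
0.1 1.14; 2.88 81.0583
85.125
```

View pics/end.png

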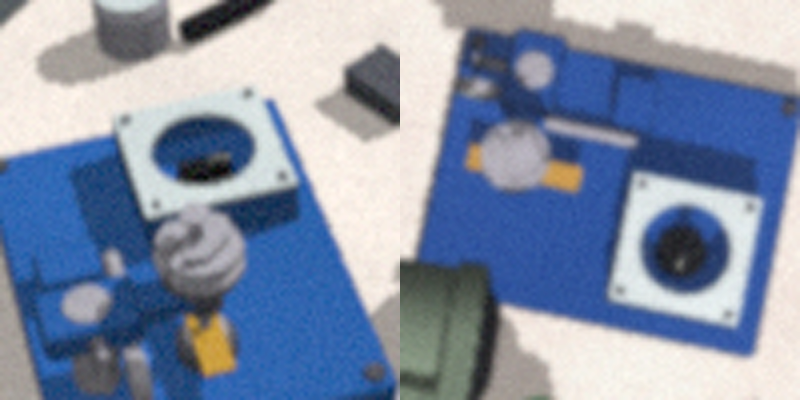

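My baseline moment was taken while pressing on the stop, so the turn ended too early and the knob is still down. I'll regrip it and turn it again.

```bash
python3 - <<'E'
from k import *
a=2.86
bot.move_pose([*KN,.27],Q(a));bot.move_linear([*KN,.085],.2);print(bot.move_linear([*KN,.047],.04,until_force=6))
bot.set_gripper(.05,60);print(bot.read_gripper_width()*85)
a=turn(a,-1,1.8,.047);print(a,bot.read_moment()[2]);bot.wait(.5)
bot.set_gripper(.28);bot.wait(.3);p=bot.read_position()
bot.move_linear([p[0],p[1],.1],.08);bot.move_linear([p[0],p[1],.27],.2);bot.move_pose([.40,-.0,.32],Q(2.0))
T=[]
for k in CAMS:
    u,v=proj(bot.calibration(k),np.array([[.535,-.16,.1]]))[0].astype(int);T.append(cv2.resize(bot.camera(k)[v-50:v+50,u-50:u+50,::-1],(400,400),interpolation=cv2.INTER_CUBIC))
cv2.imwrite("pics/end2.png",np.clip(np.hstack(T)*1.4,0,255).astype(np.uint8));print(bot.read_clock())
E
```

```text
False
9.760809981983272
0.1 -0.16; 0.2 -0.13; 0.3 -0.21; 0.4 -0.17; 0.5 -0.2; 0.6 -0.16; 0.7 -0.19; 0.8 -0.21; 0.9 -0.2; 1.0 -0.18; 1.1 -0.16; 1.2 -0.16; 1.3 -0.2; 1.4 0.52; 1.5 1.7; 1.3599999999999997 1.817088375881259
96.475
```

View pics/end2.png

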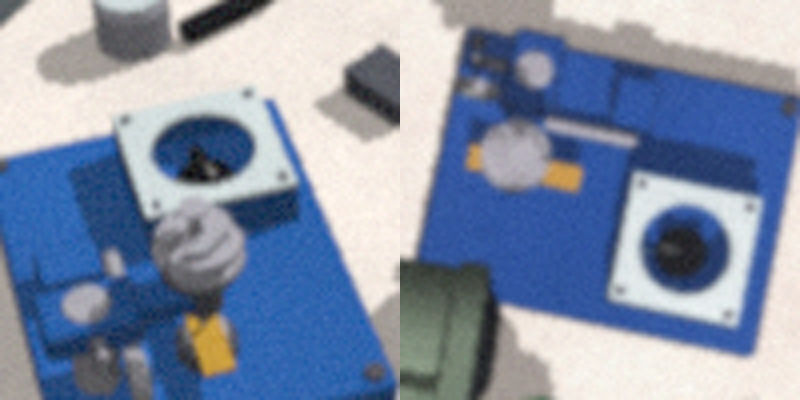

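The pointer now points left, so the knob is at its clockwise stop. The stack is raised and intact.

```bash
python3 -c "
from cell import bot
print(bot.close_job())"
```

```text
the job is handed in; nothing more can be done
None
```

The job is handed in (no verdict was returned): all four masses found (three large, one small) are on the stem with slots alternating, the load stayed on the strip for at least 5 s, about 10 s longer than asked because my first lift attempt stopped early, and the knob is back at its clockwise stop.

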